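# Nest the flared steel parts cups without jamming them

### The arm

A 6-joint arm with a two-finger parallel gripper is mounted at the origin on the work surface. World frame = base frame: x ahead of the robot, y to its left, z up, the work surface at z = 0. Lengths are in m, angles in rad, forces in N, time in s.
With the tool pointing down it reaches from about 0.3 to 0.75 m from the base axis. Payload 8.5 kg.
Tool frame: the origin (TCP) lies at the very end of the fingers, on their centre line; the grasp point (between the pads) lies behind it (bot.grip_point_offset is the z of the grasp point in the tool frame, in m); z points along the fingers, y is the direction in which the jaws open and shut (so a half turn about z gives the same grasp; the last joint's range is limited). The gripper opens to 85 mm and grips with 20 to 120 N. Pads are 22 mm wide; open, the fingers measure 114 mm over their backs; the gripper's body (76 mm by 85 mm) begins 54 mm behind the grasp point. The pads swing forward as they close: fully open they stand 13 mm farther back than shut.
Start: joints at [1.108, 0.381, 1.297, -0, 1.464, -0.215], TCP at [0.135, 0.533, 0.231] pointing down, gripper open.
Joint ranges: [-3.11, 3.11], [-0.89, 2.33], [0.22, 2.48], [-1.42, 4.56], [0.17, 2.85], [-2.88, 2.88]. Speed limits (rad/s): [2.39, 2.39, 3.14, 3.14, 3.14, 3.14].

### API

Orientations are given as [roll, pitch, yaw] about the fixed x, y, z axes, in that order (R = Rz(yaw) Ry(pitch) Rx(roll)).
In Python, from workcell import bot gives the robot as it stands. The module is installed in compiled form; this text tells all that it offers.
- The arm moves only by the shell command python3 -m creep 'ROWS' [OPENING] [FORCE]. ROWS is JSON, a list of rows, each an object with "translation": the shift along the world's x, y, z in cm, a list of three; "twist": the turn about the world's z in degrees. In form: [{"translation": [x, y, z], "twist": twist}, ...]. A call has 1 to 5 rows; each row shifts and turns the commanded pose from where the row before left it; what a row does not reach is not made up. A row lasts 1/8 s, in which the tool goes at most 62.5 mm and 10.7 degrees, less where a joint would pass 70% of its speed; a pose out of reach is approached as far as the arm can. A call is refused whole if a number of a shift passes 6.25 or a number of a turn 10.7, either way. A call with a gripper value outside its range is refused whole. OPENING is the finger opening in cm, from 0 to 8.54, set as the call begins (- or left out, the last holds). The fingers move at their own pace and stop on an object; FORCE is the grip in N (left out, the last holds). Time passes only in rows, so rows that do not move let the fingers close. It gives the time, the measured TCP pose, the force and the opening at its end, in the units of the state.
- bot.sense(): the state, without advancing time (a new reading comes with each control period).
- bot.capture(name): name is "scene" or "top" or "wrist"; returns a dict with "pixels" (400x640x3 uint8, red, green, blue), "fx", "fy", "cx", "cy" (pixels), "camera_from_world" (4x4, takes a point from world to camera coordinates). Camera axes: x right, y down, z forward; pixel columns grow to the right and rows downward; lengths in m; the calibration is good to about 2 mm. A picture is of the moment at which its call begins. There is no depth.
- bot.job_done(): hands the job in, once; it reports no verdict.
The state is a dict: "t": time; "joint_positions": joint angles; "qvel": joint speeds; "joint_torque": joint torques, N m; "tcp_pos": TCP position; "tool_rot": TCP orientation; "ft_force": force on the tool from outside, world axes, zero at the start; "torque": the same for the moment, N m; "finger_gap": finger opening in m.
Only numpy, scipy, OpenCV 4.12 (cv2) and the standard library are available. Lean on these libraries where they do the work, as an engineer would, in place of code of your own. Each camera call takes 0.05 s, during which the arm holds its last target. There are 200 camera calls.

### The job

Clear some room on the bench: pick up the tall flared steel cup and lower it, foot first and upright, into the short flared cup on the round rubber foot, letting go as soon as it sits in there. Do not drop it in from above the rim or push it down hard, or the two will jam. Leave the short cup standing about where it is, and leave the two straight-sided tins alone.

Things in the scene. Friction and masses are not known exactly. Their poses are not given: they have to be found in the camera images.
- tall_cup_center (a point): Loose tall cup to be nested: plain steel, open top, flaring evenly from 37 mm across at the foot to 66 mm at the rim, 105 mm high, wall 2.5 mm, 0.08-0.17 kg, upright. About 63 mm across the outside just under the rim. Point: on its axis, half-way up (52.5 mm above its foot); z up the axis. Nested, its foot rests about 29 mm above the bench, held by the sides, its rim 47 mm above the short cup's.
- footed_cup: Short cup that takes it: plain steel, open top, flared at the same angle, on a flat round black rubber foot 76 mm across, 12 mm thick. Loose, about 0.45 kg. Rim 87 mm above the bench, 60 mm across outside, 54 mm inside; 34 mm inside at its floor. Origin: centre of the underside of the foot, on the bench; z up its axis.
- cup_sink (a joint): How far the short cup has sunk into its rubber foot, in m: 0 at rest, growing by 1 mm for each 6 N that presses it down, to 8 mm at most. It springs back.
- footed_tin: Bystander: a straight-sided, open steel tin 60 mm across on a rubber foot like that of the short cup, 87 mm high in all. The origin is the centre of its underside, z up.
- tall_tin: Bystander: a straight-sided, open steel tin 60 mm across and 105 mm high, with no foot. The origin is the centre of its underside, z up.
Things that resemble listed ones, but are neither listed nor needed, are in the scene too. Leave any red look-alike of the part that bears tall_cup_center alone.

How it is judged:
On the way:
1. the tall cup, still held, has its foot inside the short flared cup, 20 mm or more below its rim (z of tall_cup_center in the frame of footed_cup below 0.119 m and horizontal distance between tall_cup_center and footed_cup below 0.02 m and contact force between the fingers and tall_cup above 0.5 N), for 0.1 s.
At the end, for the whole second after the job is handed in: the tall cup rests in the short flared cup: centre less than 100 mm above the underside of the rubber foot (seated: 82 mm), within 15 mm of its axis, tilted under 10 degrees, at rest; the short cup is upright (within 7 degrees) and within 50 mm of its start (z of tall_cup_center in the frame of footed_cup below 0.1 m and horizontal distance between tall_cup_center and footed_cup below 0.015 m and angle between tall_cup_center's own z axis and vertical below 0.18 rad and angle between footed_cup's own z axis and vertical below 0.12 rad and distance of footed_cup from where it was at the start of the episode below 0.05 m and linear speed of tall_cup below 0.02 m/s); the robot touches nothing.
It fails at once if the short cup is pressed 5 mm or more into its rubber foot (about 30 N) (value of joint cup_sink above 0.005 m).
It fails at once if a straight-sided tin is pushed more than 40 mm or knocked over (distance of any of footed_tin, tall_tin from where it was at the start of the episode above 0.04 m or angle between any of footed_tin, tall_tin's own z axis and vertical above 0.5 rad).
It also fails if it takes over 40 s, if anything falls off the work surface, if the arm or the gripper's body presses on something with over 40 N, if the wrist force passes 120 N, or if a joint passes its speed limit or range.

## Working session

There is one attempt and no reset: what is moved stays moved. The work goes in short steps, Python scripts to look and compute and a shell command to move; the robot and the scene stay as the last step left them, time stands still between calls to the robot, and variables do not carry over. Pictures are saved under pics/ and viewed, about 8 in all and at most 12, crops included, and the job is handed in when it is done.

```bash
mkdir -p pics; cat > h.py <<'E'
import numpy as np, cv2, json
from workcell import bot
def snap(n,f):
    c=bot.capture(n); p=c.pop("pixels"); cv2.imwrite(f"pics/{f}.png",cv2.cvtColor(p,cv2.COLOR_RGB2BGR))
    json.dump({k:np.array(v).tolist() for k,v in c.items()},open(f"pics/{f}.json","w"))
def load(f): return json.load(open(f"pics/{f}.json"))
def at_z(f,u,v,z):
    c=load(f);T=np.linalg.inv(np.array(c["camera_from_world"]))
    d=T[:3,:3]@np.array([(u-c["cx"])/c["fx"],(v-c["cy"])/c["fy"],1]);o=T[:3,3]
    return (o+d*(z-o[2])/d[2]).round(4)
def proj(f,p):
    c=load(f);q=np.array(c["camera_from_world"])@np.append(p,1)
    return np.round([c["fx"]*q[0]/q[2]+c["cx"],c["fy"]*q[1]/q[2]+c["cy"]],1)
def crop(f,x0,y0,x1,y1,s,o):
    cv2.imwrite(f"pics/{o}.png",cv2.resize(cv2.imread(f"pics/{f}.png")[y0:y1,x0:x1],None,fx=s,fy=s,interpolation=cv2.INTER_CUBIC))
E
python3 - <<'E'
from h import *
snap("scene","s0");snap("top","t0")
print(bot.sense(),bot.grip_point_offset)
for n in("s0","t0"): print(np.linalg.inv(np.array(load(n)["camera_from_world"]))[:3].round(3))
E
```

```text
{'t': 0.1, 'joint_positions': array([ 1.10770311e+00,  3.81115917e-01,  1.29814396e+00, -1.89865934e-05,
        1.46362534e+00, -2.15287808e-01]), 'qvel': array([-0.00078441, -0.0004736 , -0.00371272, -0.00103536, -0.00096985,
       -0.00105303]), 'joint_torque': array([ 4.84269694e-03, -4.49214399e+01, -2.31660873e+01, -9.20823481e-05,
        3.60869417e-03, -1.23840061e-05]), 'tcp_pos': array([0.13478249, 0.5329578 , 0.23079418]), 'tool_rot': array([-3.14032589e+00, -2.57689795e-04,  2.89378912e+00]), 'ft_force': array([-0.13520734, -0.23747314,  0.5565799 ]), 'torque': array([-0.00048294,  0.02839436,  0.02409077]), 'finger_gap': 0.08536348495424786} -0.0187
[[-0.21   0.532 -0.82   1.198]
 [ 0.978  0.105 -0.182  0.126]
 [-0.011 -0.84  -0.543  0.491]]
[[-0.002 -0.985  0.172  0.315]
 [-1.     0.003  0.006 -0.002]
 [-0.006 -0.172 -0.985  1.199]]
```

View pics/s0.png

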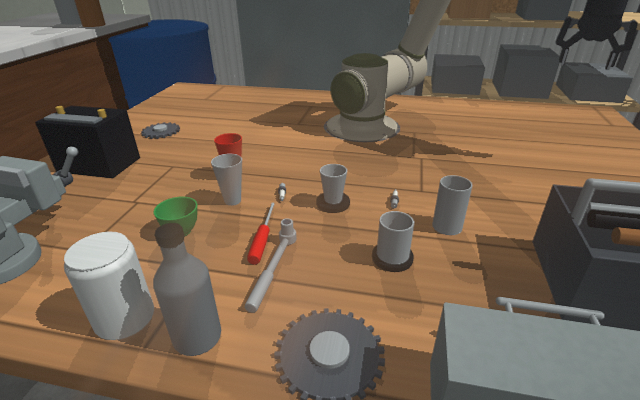

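View pics/t0.png

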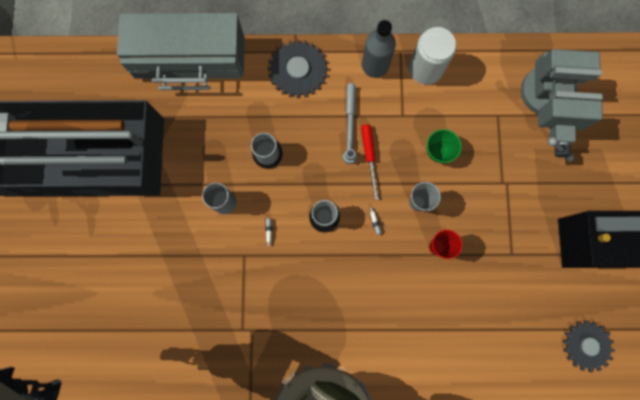

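The scene picture (s0) shows these candidates for the tall cup:
- Grey at (228,180), tapering downward. This fits "tall flared steel cup".
- Grey at (452,205), straight-sided, so the tall tin.
- Red at (229,150), the look-alike.

For the receiver:
- (333,187), tapering and on a round foot. This fits the short cup.
- (395,240), straight-sided on a foot, so the footed tin.

In the top view (t0) the rims are at: tall cup (425,197), short cup (324,215), footed tin (266,150), tall tin (219,198). I'll confirm with crops.

```bash
python3 - <<'E'
from h import *
crop("s0",195,125,480,275,2.8,"c1")
crop("t0",290,165,470,265,4.4,"c2")
E
```

```text
(no output)
```

View pics/c1.png

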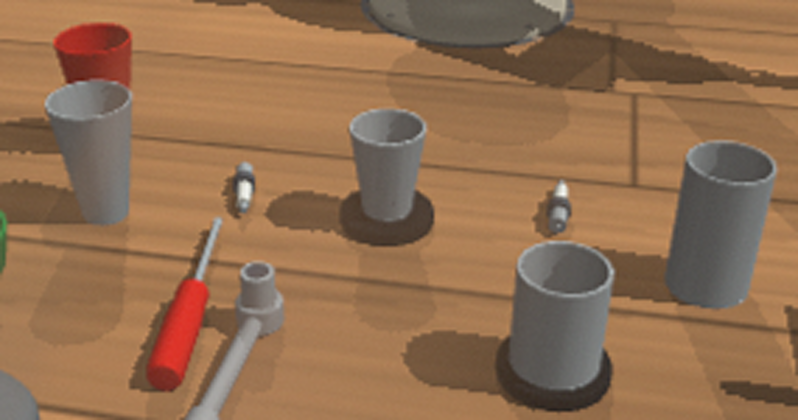

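View pics/c2.png

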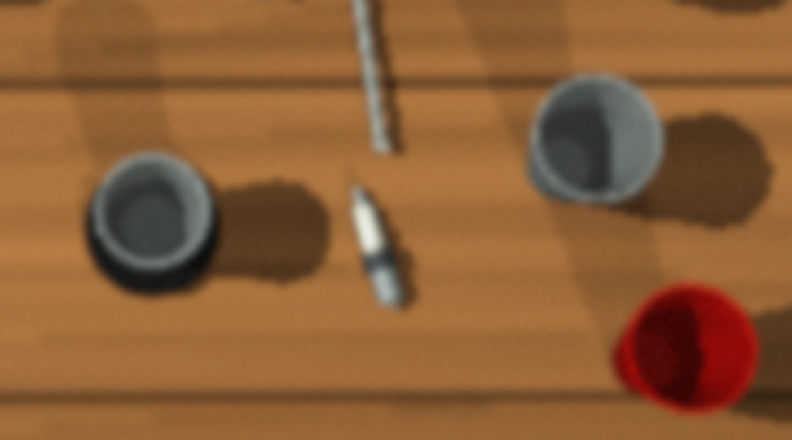

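The crops confirm it. The grey tapering cup has its rim centre at c1 (89,103) / c2 (598,139). The short flared cup on the foot is at c1 (387,133) / c2 (154,211). The red one stands just beside the tall cup.

```bash
python3 - <<'E'
from h import *
def t(u,v): return 290+(u+.5)/4.4-.5,165+(v+.5)/4.4-.5
def s(u,v): return 195+(u+.5)/2.8-.5,125+(v+.5)/2.8-.5
print("tall",at_z("t0",*t(598,139),.105),at_z("s0",*s(89,101),.105))
print("red",at_z("t0",*t(694,349),.105),at_z("t0",*t(694,349),.08))
print("short",at_z("t0",*t(154,211),.087),at_z("s0",*s(387,132),.087))
print("tin",at_z("t0",219,198,.105), "ftin",at_z("t0",266,150,.087))
E
```

```text
tall [ 0.4979 -0.236   0.105 ] [ 0.5034 -0.2319  0.105 ]
red [ 0.3905 -0.28    0.105 ] [ 0.3923 -0.2864  0.08  ]
short [ 0.4638 -0.0085  0.087 ] [ 0.4758 -0.0052  0.087 ]
tin [0.4953 0.2299 0.105 ] ftin [0.6115 0.1276 0.087 ]
```

```bash
python3 -m creep '[{"translation":[4.2,-4.2,0],"twist":2.84},{"translation":[4.2,-4.2,0],"twist":2.84},{"translation":[4.2,-4.2,0],"twist":2.84},{"translation":[4.2,-4.2,0],"twist":2.84},{"translation":[4.2,-4.2,0],"twist":2.84}]' 8.54 40
python3 -m creep '[{"translation":[1.5,-6,0],"twist":0},{"translation":[1.5,-6,0],"twist":0},{"translation":[1.5,-6,0],"twist":0},{"translation":[1.5,-6,0],"twist":0},{"translation":[1.5,-6,0],"twist":0}]'
python3 - <<'E'
from h import *
snap("wrist","w0"); print(np.linalg.inv(np.array(load("w0")["camera_from_world"]))[:3].round(3),bot.sense()["tcp_pos"])
print(proj("w0",[.469,-.007,.087]),proj("w0",[.5,-.234,.105]))
E
```

```text
t: 0.72
tcp_pos: [0.3459, 0.3216, 0.2312]
tool_rot: [-3.141, -0.0, -3.14]
ft_force: [-1.0, 1.3, -0.4]
finger_gap: 0.0852
t: 1.35
tcp_pos: [0.4199, 0.0212, 0.2313]
tool_rot: [3.142, 0.0, 3.141]
ft_force: [0.2, 0.9, -0.5]
finger_gap: 0.0856
[[ 0.001  0.961  0.277  0.35 ]
 [ 1.    -0.001  0.001  0.019]
 [ 0.001  0.277 -0.961  0.375]] [0.42190574 0.01498909 0.23116487]
[286.4 233.4] [ 14.  276.4]
```

View pics/w0.png

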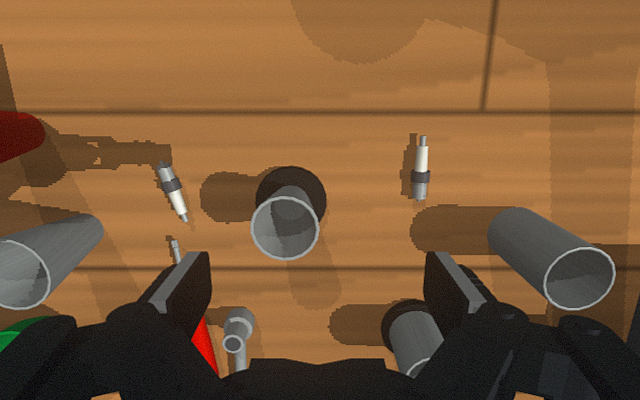

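The wrist view shows the short cup's rim centred at (285,228), and its black foot spanning about x 256–326 with its top edge near y 166. The tall cup's rim is at about (19,276) on the left.

```bash
python3 - <<'E'
from h import *
print(at_z("w0",285,228,.087),at_z("w0",291,200,.012),at_z("w0",19,276,.105))
E
python3 -m creep '[{"translation":[1.3,-5.1,0],"twist":0},{"translation":[1.3,-5.1,0],"twist":0},{"translation":[1.3,-5.1,0],"twist":0},{"translation":[1.3,-5.1,0],"twist":0},{"translation":[1.3,-5.1,0],"twist":0}]'
python3 - <<'E'
from h import *
snap("wrist","w1"); print(proj("w1",[.5,-.234,.105]),proj("w1",[.5,-.234,.0]),bot.sense()["tcp_pos"])
E
```

```text
[ 0.4641 -0.0081  0.087 ] [ 0.4622 -0.008   0.012 ] [ 0.4997 -0.2297  0.105 ]
t: 2.02
tcp_pos: [0.485, -0.2334, 0.2311]
tool_rot: [3.141, -0.0, 3.141]
ft_force: [0.2, 0.3, 0.0]
finger_gap: 0.0851
[318.6 202. ] [318.1 172.4] [ 0.48597594 -0.2389898   0.23035032]
```

View pics/w1.png

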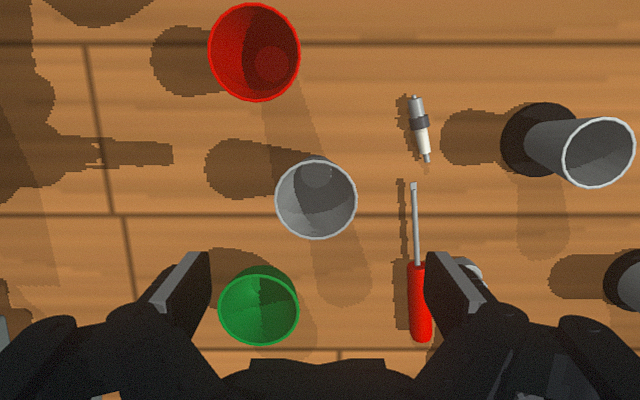

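Tall cup's rim centre is at (316,199) and the short cup's at (599,152). A green bowl at (258,308) is close by, so I'll check its clearance.

```bash
python3 - <<'E'
from h import *
print(at_z("w1",316,199,.105),at_z("w1",599,152,.087))
for z in(.03,.06):print("green",z,at_z("w1",258,308,z),at_z("w1",218,308,z),at_z("w1",258,270,z))
print("red",at_z("w1",254,52,.105))
E
```

```text
[ 0.4975 -0.236   0.105 ] [ 0.4637 -0.0077  0.087 ]
green 0.03 [ 0.6456 -0.3     0.03  ] [ 0.6455 -0.3439  0.03  ] [ 0.5993 -0.2979  0.03  ]
green 0.06 [ 0.6255 -0.2944  0.06  ] [ 0.6254 -0.3345  0.06  ] [ 0.5833 -0.2925  0.06  ]
red [ 0.3897 -0.2793  0.105 ]
```

```bash
python3 -m creep '[{"translation":[0.6,0,-5.5],"twist":0},{"translation":[0.6,0,-5],"twist":0},{"translation":[0,0,0],"twist":0},{"translation":[0,0,0],"twist":0}]'; python3 -c "
from h import *
print(bot.sense()['tcp_pos'],bot.sense()['qvel'].round(3))"
```

```text
t: 2.58
tcp_pos: [0.4975, -0.2322, 0.1281]
tool_rot: [-3.14, 0.002, -3.141]
ft_force: [-0.5, -0.1, 0.3]
finger_gap: 0.0857
[ 0.49750349 -0.23222637  0.12812003] [-0.001 -0.022 -0.012 -0.001 -0.009 -0.001]
```

```bash
python3 -m creep '[{"translation":[0,-0.4,-2],"twist":0},{"translation":[0,0,-2],"twist":0},{"translation":[0,0,-1.9],"twist":0},{"translation":[0,0,0],"twist":0},{"translation":[0,0,0],"twist":0}]'; 
python3 -m creep '[{"translation":[0,0,0],"twist":0},{"translation":[0,0,0],"twist":0},{"translation":[0,0,0],"twist":0},{"translation":[0,0,0],"twist":0},{"translation":[0,0,0],"twist":0}]' 4.5 40
python3 -m creep '[{"translation":[0,0,0],"twist":0},{"translation":[0,0,0],"twist":0},{"translation":[0,0,0],"twist":0}]'
```

```text
t: 3.2
tcp_pos: [0.4977, -0.2364, 0.0693]
tool_rot: [-3.14, 0.003, -3.142]
ft_force: [1.5, -0.5, -0.2]
finger_gap: 0.0855
t: 3.82
tcp_pos: [0.4977, -0.2362, 0.0691]
tool_rot: [-3.14, 0.003, -3.141]
ft_force: [-0.8, 2.1, 9.2]
finger_gap: 0.0642
t: 4.2
tcp_pos: [0.4977, -0.2362, 0.0691]
tool_rot: [-3.14, 0.003, -3.141]
ft_force: [0.5, 2.0, 8.7]
finger_gap: 0.0645
```

```bash
python3 -m creep '[{"translation":[0,0,1],"twist":0},{"translation":[0,0,2.5],"twist":0},{"translation":[0,0,4],"twist":0},{"translation":[0,0,4],"twist":0},{"translation":[0,0,1],"twist":0}]'; 
python3 -m creep '[{"translation":[0,0,0.5],"twist":0},{"translation":[0,0,0],"twist":0}]'
python3 - <<'E'
from h import *
snap("scene","s1"); print(proj("s1",[.498,-.236,.13]))
crop("s1",120,80,320,230,4,"c3")
E
```

```text
t: 4.82
tcp_pos: [0.4975, -0.2362, 0.195]
tool_rot: [-3.139, 0.004, -3.141]
ft_force: [0.3, -0.1, -2.3]
finger_gap: 0.0645
t: 5.08
tcp_pos: [0.4966, -0.2356, 0.1963]
tool_rot: [3.14, -0.002, -3.142]
ft_force: [-0.5, -0.3, -1.4]
finger_gap: 0.0641
[224.  148.9]
```

View pics/c3.png

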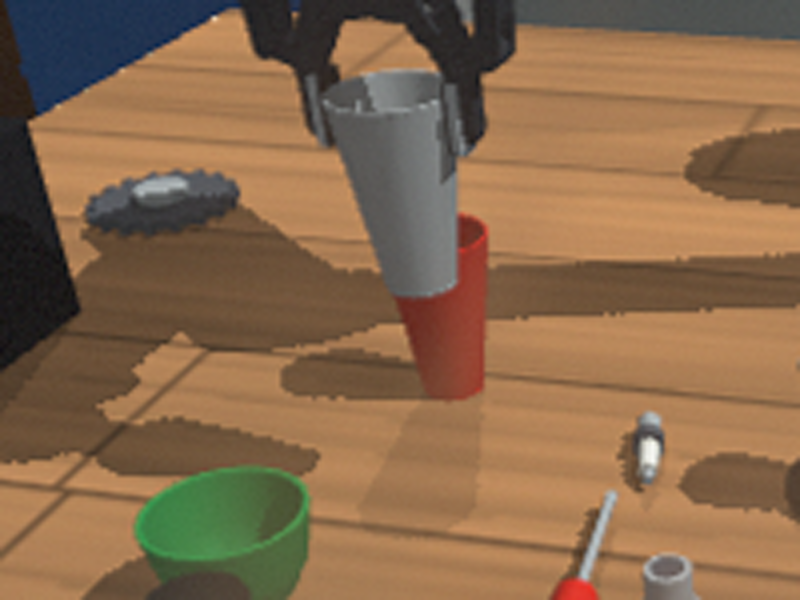

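It's held just under the rim and hanging upright. Next I carry it over the short cup.

```bash
python3 -m creep '[{"translation":[-0.5,2,0],"twist":0},{"translation":[-0.5,3.5,0],"twist":0},{"translation":[-0.5,4,0],"twist":0},{"translation":[-0.5,4,0],"twist":0},{"translation":[-0.5,4,0],"twist":0}]'; 
python3 -m creep '[{"translation":[-0.5,3.3,0],"twist":0},{"translation":[-0.4,2,0],"twist":0},{"translation":[0,0,0],"twist":0},{"translation":[0,0,0],"twist":0},{"translation":[0,0,0],"twist":0}]'
python3 - <<'E'
from h import *
snap("scene","s2"); snap("top","t2"); snap("wrist","w2")
p=bot.sense()["tcp_pos"];print(p,proj("s2",[.464,-.008,.087]),proj("s2",[p[0],p[1],p[2]-.069]))
a=cv2.imread("pics/s2.png")[70:220,260:400];b=cv2.imread("pics/w2.png")[100:340,150:490]
a=cv2.resize(a,(392*1,420));b=cv2.resize(b,(400,282));b=cv2.copyMakeBorder(b,0,420-282,0,0,cv2.BORDER_CONSTANT)
cv2.imwrite("pics/c4.png",np.hstack([a,b]))
E
```

```text
t: 5.75
tcp_pos: [0.4708, -0.0586, 0.1968]
tool_rot: [3.141, -0.001, -3.141]
ft_force: [1.5, -0.4, -1.5]
finger_gap: 0.0645
t: 6.38
tcp_pos: [0.4629, -0.0083, 0.1971]
tool_rot: [3.142, -0.0, 3.141]
ft_force: [0.1, -0.1, -0.9]
finger_gap: 0.0642
[ 0.46292748 -0.00825125  0.19721631] [332.6 169.1] [332.7 151.4]
```

View pics/c4.png

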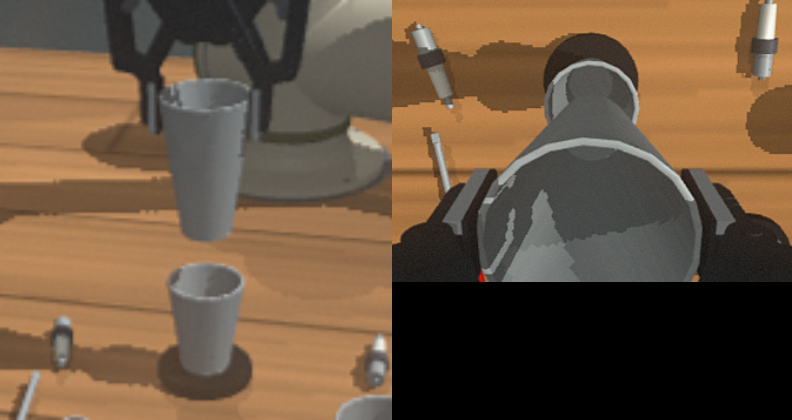

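In scene, foot of the held cup is above the short rim (foot ≈(334,152), rim ≈(334,171)), only a couple of mm off in x. I lower it with a 2 mm correction, watching the force.

```bash
python3 -m creep '[{"translation":[0.2,0,-1],"twist":0},{"translation":[0,0,-1.5],"twist":0},{"translation":[0,0,-1.5],"twist":0},{"translation":[0,0,-1],"twist":0},{"translation":[0,0,0],"twist":0}]'; 
python3 -m creep '[{"translation":[0,0,-1],"twist":0},{"translation":[0,0,-1],"twist":0},{"translation":[0,0,-0.5],"twist":0},{"translation":[0,0,0],"twist":0},{"translation":[0,0,0],"twist":0}]'
```

```text
t: 7.15
tcp_pos: [0.4646, -0.0078, 0.1466]
tool_rot: [3.141, -0.002, 3.142]
ft_force: [0.6, 0.7, -0.5]
finger_gap: 0.0643
t: 7.78
tcp_pos: [0.465, -0.0079, 0.1225]
tool_rot: [-3.141, 0.0, -3.142]
ft_force: [-0.7, -0.1, -2.0]
finger_gap: 0.064
```

```bash
python3 -m creep '[{"translation":[0,0,-0.5],"twist":0},{"translation":[0,0,-0.5],"twist":0},{"translation":[0,0,-0.4],"twist":0},{"translation":[0,0,0],"twist":0},{"translation":[0,0,0],"twist":0}]'; 
python3 -m creep '[{"translation":[0,0,-0.2],"twist":0},{"translation":[0,0,-0.2],"twist":0},{"translation":[0,0,0],"twist":0},{"translation":[0,0,0],"twist":0}]'
```

```text
t: 8.4
tcp_pos: [0.4649, -0.0078, 0.1084]
tool_rot: [3.142, 0.0, -3.142]
ft_force: [-0.4, 0.2, -0.9]
finger_gap: 0.0641
t: 8.9
tcp_pos: [0.4648, -0.0078, 0.1043]
tool_rot: [-3.142, -0.0, -3.142]
ft_force: [-0.3, -0.2, -1.7]
finger_gap: 0.0643
```

```bash
python3 -m creep '[{"translation":[0,0,-0.2],"twist":0},{"translation":[0,0,-0.1],"twist":0},{"translation":[0,0,0],"twist":0}]'; 
python3 -m creep '[{"translation":[0,0,-0.1],"twist":0},{"translation":[0,0,0],"twist":0}]'
```

```text
t: 9.28
tcp_pos: [0.4648, -0.0079, 0.1014]
tool_rot: [-3.141, -0.0, -3.141]
ft_force: [-1.6, -0.4, 1.1]
finger_gap: 0.064
t: 9.52
tcp_pos: [0.4649, -0.0079, 0.1004]
tool_rot: [-3.141, 0.0, -3.142]
ft_force: [-2.6, -1.4, 4.5]
finger_gap: 0.0643
```

```bash
python3 -m creep '[{"translation":[-0.1,-0.1,-0.1],"twist":0},{"translation":[0,0,0],"twist":0}]'; 
python3 -m creep '[{"translation":[0,0,0],"twist":0},{"translation":[0,0,0],"twist":0},{"translation":[0,0,0],"twist":0},{"translation":[0,0,0],"twist":0},{"translation":[0,0,0],"twist":0}]' 8.54
python3 - <<'E'
from h import *
snap("scene","s3"); snap("wrist","w3"); print(bot.sense()["tcp_pos"],bot.sense()["finger_gap"])
a=cv2.imread("pics/s3.png")[70:220,260:400];b=cv2.imread("pics/w3.png")[100:340,150:490]
a=cv2.resize(a,(392*1,420));b=cv2.resize(b,(400,282));b=cv2.copyMakeBorder(b,0,420-282,0,0,cv2.BORDER_CONSTANT)
cv2.imwrite("pics/c5.png",np.hstack([a,b]))
E
```

```text
t: 9.78
tcp_pos: [0.464, -0.0086, 0.0993]
tool_rot: [3.141, 0.0, 3.141]
ft_force: [-1.0, 3.2, 3.8]
finger_gap: 0.0639
t: 10.4
tcp_pos: [0.4639, -0.0088, 0.0993]
tool_rot: [-3.142, 0.0, -3.142]
ft_force: [0.3, -0.0, -0.0]
finger_gap: 0.0855
[ 0.46388714 -0.00883424  0.09932465] 0.08553045648980384
```

View pics/c5.png

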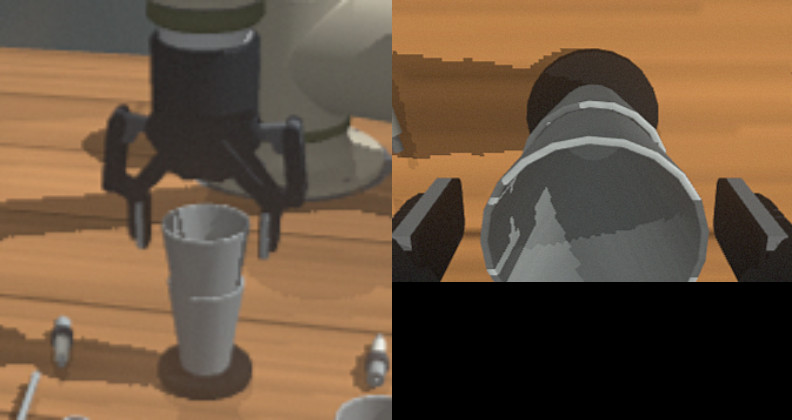

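The tall cup is nested upright (rim centre about (206,220), short rim about (206,290) in the left panel). The fingers are open on both sides, clear of it, and force is zero. I'll back straight up.

```bash
python3 -m creep '[{"translation":[0,0,1],"twist":0},{"translation":[0,0,2.5],"twist":0},{"translation":[0,0,4],"twist":0},{"translation":[0,0,4],"twist":0},{"translation":[0,0,2],"twist":0}]'; 
python3 -m creep '[{"translation":[0,0,0],"twist":0},{"translation":[0,0,0],"twist":0},{"translation":[0,0,0],"twist":0}]'
python3 - <<'E'
from h import *
snap("scene","s4"); crop("s4",195,90,480,275,2.8,"c6")
for z in(.087,.134,.105):print(z,proj("s4",[.464,-.008,z]))
E
```

```text
t: 11.12
tcp_pos: [0.4642, -0.0089, 0.2371]
tool_rot: [-3.141, 0.004, -3.141]
ft_force: [0.9, 0.4, -0.2]
finger_gap: 0.0851
t: 11.5
tcp_pos: [0.4635, -0.0087, 0.2334]
tool_rot: [3.141, -0.002, 3.142]
ft_force: [0.1, -0.2, -0.7]
finger_gap: 0.0855
0.087 [332.6 169.1]
0.134 [332.8 149.2]
0.105 [332.7 161.6]
```

View pics/c6.png

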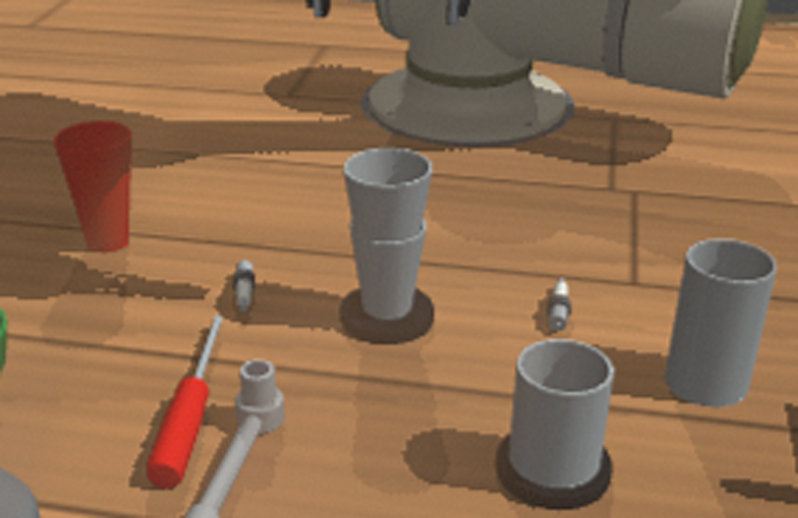

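The tall cup's rim is at (333,150), against a predicted (333,149) when seated. It stands upright, and the short cup and tins haven't moved. The gripper is clear, so I hand in.

```bash
python3 -c "
from workcell import bot
print(bot.job_done())"
```

```text
the job is handed in; nothing more can be done
None
```

The tall flared cup is nested upright in the short footed cup, and the job is handed in at about 11.6 s of the 40 s allowed. I gripped it just under the rim and lowered it until it made light contact. The wrist force read at most about 4.5 N vertically while lowering. I let go there and backed straight up.

- **Seating:** in the last picture the rim is at (333,150), against a predicted (333,149) when fully seated. The cup looks upright.
- **Surroundings:** the short cup, both tins and the red look-alike look unmoved. The gripper is open and well above the cups.
- **Disagreement:** the first scene-camera estimate of the short cup's position was about 12 mm off in x from the top and wrist views. I used the top and wrist value with a 2 mm correction toward the scene one, and took half of that back just before letting go.
- **Not measured:** I judged tilt and the foot's compression only from the pictures and the wrist force. `bot.job_done()` gave no verdict.

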